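Put the sample jar into the storage pot and cover it

ROBOT

A 6-joint arm with a two-finger parallel gripper is mounted at the origin on the work surface. World frame = base frame: x ahead of the robot, y to its left, z up, the work surface at z = 0. Lengths are in m, angles in rad, forces in N, time in s.
With the tool pointing down it reaches from about 0.35 to 0.85 m from the base axis. Payload 8.1 kg.
Tool frame: the origin (TCP) lies at the very end of the fingers, on their centre line; the grasp point (between the pads) lies robot.hold_point_z behind it (robot.hold_point_z is the distance from the TCP to the grasp point, in m); z points along the fingers, y is the direction in which the jaws open and shut (so a half turn about z gives the same grasp; the last joint's range is limited). The gripper opens to 93 mm and grips with 3 to 60 N. Pads are 15 mm wide; open, the fingers measure 128 mm over their backs; the gripper's body (75 mm by 188 mm) begins 65 mm behind the grasp point.
Start: joints at [1.248, 0.13, 1.488, -0, 1.523, -0.085], TCP at [0.141, 0.583, 0.219] pointing down, gripper open.
Joint ranges: [-2.96, 2.96], [-0.89, 2.26], [0.02, 2.5], [-1.34, 4.48], [0, 2.73], [-2.66, 2.66]. Speed limits (rad/s): [2.39, 2.39, 2.79, 3.14, 3.14, 3.14].

INTERFACE

Orientations are given as a rotation vector (axis times angle).
In Python, from plant import robot, cams gives the robot as it stands. The module is installed in compiled form; this text tells all that it offers.
- The arm moves only by the tool step_arm, never from a script. Its argument "deltas" is a list of rows, each an object with "offset": the shift along the tool's x, y, z in cm, a list of three; "roll": the turn about the tool's z in rad. In form: [{"offset": [x, y, z], "roll": roll}, ...]. A call has 1 to 12 rows; each row shifts and turns the commanded pose from where the row before left it, along the tool's axes as they then stand; what a row does not reach is not made up. A row lasts 1/8 s, in which the tool goes at most 62.5 mm and 10.7 degrees, less where a joint would pass 70% of its speed; a pose out of reach is approached as far as the arm can. A call with a gripper value outside its range is refused whole. "fingers" is the finger opening in cm, from 0 to 9.3, set as the call begins (left out, the last holds). The fingers move at their own pace and stop on an object; "grip_force" is the grip in N (left out, the last holds). Time passes only in rows, so rows that do not move let the fingers close. It gives the time, the measured TCP pose, the force and the opening at its end, in the units of the state.
- robot.read_state(): the state, without advancing time (a new reading comes with each control period).
- cams.read_camera(name): name is "scene" or "top" or "wrist"; returns a dict with "pixels" (384x512x3 uint8, red, green, blue), "fx", "fy", "cx", "cy" (pixels), "k1" (the pictures are not rectified: a ray, as slopes to the right and down, at radius r is drawn at 1 + k1 r^2 times it, then the intrinsics apply), "extrinsics" (4x4, takes a point from world to camera coordinates). Camera axes: x right, y down, z forward; pixel columns grow to the right and rows downward; lengths in m; the calibration is good to about 2 mm. A picture is of the moment at which its call begins. There is no depth.
- robot.close_job(): hands the job in, once; it reports no verdict.
Trained networks look in a picture, given as the dict that the camera call returned (one of the last four; its "shot" number tells which), for a name from the list of things; names that differ only in an ending like _2 or _b are one class to them, and where a whole thing is asked for, a point or a joint stands for the part that bears it (a point fixed in the world has none). Each returns a list of dicts, best first, with "score" (0 to 1); they miss things now and then, are a little off and sometimes report something else, mostly with a low value. They report only what shows in the picture. A call takes as long as a camera call. They do not tell look-alikes from the thing itself.
- cams.boxes_of(picture, thing): "xy" ([column, row] in pixels, amid what is visible of it).
- cams.silhouettes(picture, thing): "mask" (384x512 bool, what is visible of it) and "xy" ([column, row] in pixels, amid what is visible of it).
- cams.pinpoint(picture, thing): "xy" ([column, row] in pixels: a listed point, or the origin of a listed thing).
The state is a dict: "t": time; "q": joint angles; "dq": joint speeds; "joint_torque": joint torques, N m; "tool_pos": TCP position; "orientation": TCP orientation; "force": force on the tool from outside, world axes, zero at the start; "wrist_torque": the same for the moment, N m; "opening": finger opening in m.
Only numpy, scipy, OpenCV 4.12 (cv2) and the standard library are available. Lean on these libraries where they do the work, as an engineer would, in place of code of your own. Each camera call takes 0.05 s, during which the arm holds its last target. There are 200 camera calls.

TASK

Stand the squat amber sample jar upright on the floor of the big steel storage pot, setting it down gently, and let go of it. Then gently lay the big cover on the pot, with its handle up, so that it sits fully home and level on the rim, and let go. Leave the pot where it stands, keep the jar upright throughout, and do not disturb the tall bottle, the small pot or the small cover.

Things in the scene. Friction and masses are not known exactly. Their poses are not given: they have to be found in the camera images.
- pot: Big round stainless-steel storage pot, open at the top, loose on the bench, 1.5 kg. Outer diameter 160, wall 5, inner diameter 150, height 105. Origin at the centre of its underside, z up. Two wire ear handles on its outside, 80 above the bench, stick out to 106 from the axis along its own +x and -x.
- pot_rim (a point): Centre of the big pot's mouth, level with the top of the rim, 105 above the pot's underside.
- pot_floor (a point): Centre of the big pot's flat inner floor (a fixed plate with dark dots), 20 above the pot's underside and 85 below the rim.
- jar: Squat closed amber-glass jar with a flat white screw cap, loose, standing on the bench, about 0.13 to 0.25 kg. Body diameter 56 (paper label), cap diameter 54, cap from 49 to 70 above its base, total height 70. Origin at the centre of its underside, z up along its axis. It can be gripped across the cap from above, in any direction.
- cover: Big loose steel cover that fits the big pot, lying right side up on the bench, about 0.27 to 0.42 kg. Disc 168 across, 6 thick; below it a centring plug 140 across, 8 deep, 4 chamfer, entering the pot's mouth with 5 clearance all round. Origin at the centre of the plug's underside, z up. On top, along its x axis, a black bar handle on two posts (see cover_grip); overall height 54.
- cover_grip (a point): Middle of the big cover's bar handle, 46 above the cover's origin (38 above the pot's rim when seated). Its x axis runs along the bar: 90 long, 16 wide (along y), 16 high; free space of 24 between bar and disc. The 12 by 12 posts stand 37 either side of the middle.
- cover_seat (a point): Centre of the underside of the big cover's disc, 8 above the cover's origin: it meets the pot's rim centre when the cover is seated.
- small_cover: Bystander: a cover of the same make but smaller (disc diameter 116, handle 60 long, total height 54), lying on the bench. It is too small for the big pot. Origin at the centre of its underside. The two covers' places may be swapped.
- small_pot: Bystander: small open steel pot, diameter 110, height 70, without ears, standing beyond the big pot. Origin at the centre of its underside.
- bottle: Bystander: tall amber bottle with white cap, diameter 58, height 125, standing on the bench. Origin at the centre of its underside. The jar's and the bottle's places may be swapped.
Mind the look-alikes: they are no part of the job. Leave any blue or pink look-alike of the cover alone. Leave any blue or purple look-alike of the jar alone.

How it is judged:
By the outcome, as a careful person would: the job done as asked, in the order asked, and still so for the second after the job is handed in, with the robot touching nothing.
It also fails if it takes over 72 s, if anything falls off the work surface, if the arm or the gripper's body presses on something with over 40 N, if the wrist force passes 120 N, or if a joint passes its speed limit or range.

## Working session

There is one attempt and no reset: what is moved stays moved. The work goes in short steps, Python scripts to look and compute and a tool call to move; the robot and the scene stay as the last step left them, time stands still between calls to the robot, and variables do not carry over. Pictures are saved under pics/ and viewed, about 8 in all and at most 12, crops included, and the job is handed in when it is done.

Besides the shell and the picture viewer there is one more tool, called after ">>>" by a JSON object that holds its "name" and its "arguments", one argument or row to a line. step_arm: Moves the arm, as the interface text tells. Its arguments: {"type":"object","properties":{"deltas":{"type":"array"},"fingers":{"type":"number"},"grip_force":{"type":"number"}},"required":["deltas"]}

```bash
mkdir -p pics; cat > h.py <<'E'
import numpy as np, cv2
from plant import robot, cams
def ray(p,uv):
    K=np.array([[p['fx'],0,p['cx']],[0,p['fy'],p['cy']],[0,0,1.]])
    n=cv2.undistortPoints(np.array([[uv]],float),K,np.array([p['k1'],0,0,0.]))[0,0]
    E=np.array(p['extrinsics']);R,t=E[:3,:3],E[:3,3]
    return -R.T@t, R.T@np.array([n[0],n[1],1])
def at_z(p,uv,z):
    c,d=ray(p,uv); return c+d*(z-c[2])/d[2]
def tri(obs):
    A=np.zeros((3,3));b=np.zeros(3)
    for p,uv in obs:
        c,d=ray(p,uv);d=d/np.linalg.norm(d);M=np.eye(3)-np.outer(d,d);A+=M;b+=M@c
    return np.linalg.solve(A,b)
def proj(p,X):
    E=np.array(p['extrinsics']);x=E[:3,:3]@np.array(X)+E[:3,3];a=x[:2]/x[2];f=1+p['k1']*(a@a)
    return np.array([p['fx']*a[0]*f+p['cx'],p['fy']*a[1]*f+p['cy']])
def save(p,n): cv2.imwrite('pics/'+n,p['pixels'][:,:,::-1] if isinstance(p,dict) else p[:,:,::-1])
E
python3 - <<'E'
from h import *
np.set_printoptions(precision=3,suppress=True)
s=robot.read_state();print(s['t'],s['tool_pos'],s['orientation'],s['opening'],robot.hold_point_z)
T=cams.read_camera('top');S=cams.read_camera('scene')
save(T,'top1.png');save(S,'scene1.png')
z={'pot':0,'pot_rim':.105,'pot_floor':.02,'jar':0,'cover':0,'cover_grip':.046,'cover_seat':.008,'small_cover':0,'small_pot':0,'bottle':0}
for k in z:
  for n,p in (('top',T),('scene',S)):
    for d in cams.pinpoint(p,k)[:4]:
      print(k,n,round(d['score'],2),np.array(d['xy']),at_z(p,d['xy'],z[k]))
E
```

```text
0.0 [0.141 0.583 0.218] [-0.373 -3.119  0.003] 0.09305161382559503 0.0188
pot top 0.93 [279.8 186.7] [ 0.564 -0.047  0.   ]
pot top 0.34 [182.7 218.9] [0.447 0.278 0.   ]
pot top 0.33 [206.5 160.8] [0.648 0.205 0.   ]
pot scene 0.87 [233.3 217.7] [ 0.559 -0.045  0.   ]
pot_rim top 0.95 [283.1 180.1] [ 0.569 -0.048  0.105]
pot_rim scene 0.79 [233.1 205.8] [ 0.569 -0.043  0.105]
pot_rim scene 0.54 [313.2 229.9] [0.711 0.173 0.105]
pot_floor top 0.73 [280.1 188.8] [ 0.554 -0.046  0.02 ]
pot_floor scene 0.72 [230.8 216.7] [ 0.563 -0.053  0.02 ]
jar top 0.83 [195.1 129.7] [0.757 0.249 0.   ]
jar top 0.69 [204.2 157.1] [0.661 0.214 0.   ]
jar top 0.49 [234.5 160.5] [0.651 0.109 0.   ]
jar scene 0.92 [314.1 227.9] [0.663 0.205 0.   ]
jar scene 0.82 [286.  234.7] [0.663 0.108 0.   ]
jar scene 0.82 [333.8 249.5] [0.752 0.243 0.   ]
cover top 0.89 [148.5 279.9] [0.242 0.384 0.   ]
cover top 0.72 [183.1 221. ] [0.44  0.276 0.   ]
cover top 0.59 [155.1 157.3] [0.657 0.383 0.   ]
cover scene 0.91 [361.1 215.7] [0.661 0.373 0.   ]
cover scene 0.88 [311.4 165.1] [0.427 0.273 0.   ]
cover scene 0.79
[... 328 characters left out ...]
 [311.6 164.9] [0.453 0.26  0.046]
cover_grip scene 0.31 [297.2 270.8] [0.804 0.099 0.046]
cover_seat top 0.72 [183.7 221. ] [0.44  0.273 0.008]
cover_seat top 0.55 [150.1 275. ] [0.259 0.377 0.008]
cover_seat scene 0.87 [361.9 213.6] [0.658 0.375 0.008]
cover_seat scene 0.81 [312.5 168.7] [0.447 0.27  0.008]
cover_seat scene 0.61 [322.2 121.4] [0.255 0.372 0.008]
small_cover top 0.63 [351.2 228.1] [ 0.428 -0.292  0.   ]
small_cover scene 0.58 [155.3 202.4] [ 0.436 -0.289  0.   ]
small_pot top 0.94 [238.3 124. ] [0.781 0.1   0.   ]
small_pot scene 0.82 [294.8 270.5] [0.787 0.1   0.   ]
bottle top 0.69 [326.3 158.9] [ 0.665 -0.207  0.   ]
bottle scene 0.64 [187.8 257.9] [ 0.661 -0.218  0.   ]
```

View pics/top1.png

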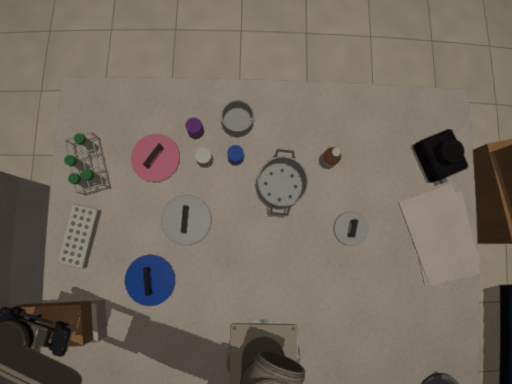

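View pics/scene1.png

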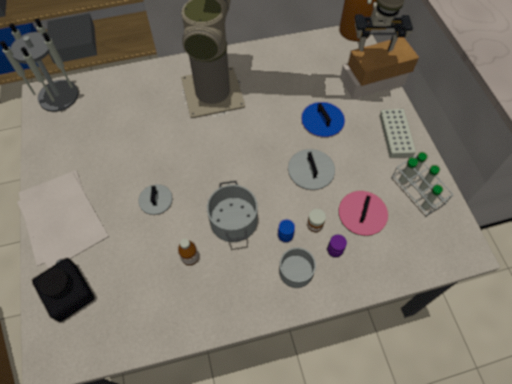

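Top view: the pot is at (281,184). 

- **Jar candidates:** amber/white-capped at (204,157), purple at (195,128) and blue at (236,155). Only (204,157) has a white cap and is squat; the bottle is at (332,157).
- **Cover candidates:** steel at (186,220), pink at (155,158), blue at (150,280) and small steel at (351,229). The big steel one at (186,220) fits.

I'll confirm both in one enlarged crop.

```bash
cat >> h.py <<'E'
from scipy.spatial.transform import Rotation as Ro
np.set_printoptions(precision=4,suppress=True)
def plan(target,jaw_deg=None):
    s=robot.read_state();R=Ro.from_rotvec(s['orientation']).as_matrix();p=np.array(s['tool_pos'])
    cur=np.degrees(np.arctan2(R[1,1],R[0,1]));roll=0
    if jaw_deg is not None:
        roll=-np.radians((jaw_deg-cur+180)%360-180)
        R=R@Ro.from_rotvec([0,0,roll]).as_matrix()
    d=R.T@(np.array(target)-p)*100
    print('t',round(s['t'],2),'pos',p,'jaw',round(cur,1),'q',np.array(s['q']),'F',np.array(s['force']),'open',round(s['opening'],4))
    print('roll first',round(roll,3),'then offset cm (tool axes after roll)',d, 'z axis',R[:,2])
E
python3 - <<'E'
from h import *
T=cams.read_camera('top');S=cams.read_camera('scene')
a=cv2.resize(S['pixels'][140:290,240:440],(800,600),interpolation=3);save(a,'crop1.png')
W=cams.read_camera('wrist');E=np.array(W['extrinsics']);R=Ro.from_rotvec(robot.read_state()['orientation']).as_matrix()
print('cam in tool',R.T@(-E[:3,:3].T@E[:3,3]-robot.read_state()['tool_pos']),'cam axes in tool (cols)',R.T@E[:3,:3].T,W['fx'])
# bar direction from dark pixels in the top and scene views, jar cap from white pixels
for p,n,th in((T,'top',[186,220]),(S,'scene',[312,165])):
    g=p['pixels'].max(2).astype(int);x,y=th;w=g[y-22:y+23,x-22:x+23]<60
    ys,xs=np.nonzero(w);P=np.array([at_z(p,(x-22+a,y-22+b),.05)[:2] for a,b in zip(xs,ys)])
    c=P.mean(0);u,sv,v=np.linalg.svd(P-c);print(n,'bar',c,len(P),np.degrees(np.arctan2(v[0,1],v[0,0])),sv/np.sqrt(len(P))*3.46)
for n,p in(('top',T),('scene',S)):
    for k in('jar','cover','pot'):
        for d in cams.silhouettes(p,k)[:4]: print(n,k,round(d['score'],2),np.array(d['xy']),d['mask'].sum(),p['pixels'][d['mask']].mean(0))
plan([.66,.21,.22],-35)
E
```

```text
cam in tool [ 0.0683 -0.0002 -0.1661] cam axes in tool (cols) [[-0.0001 -0.9693 -0.246 ]
 [ 1.     -0.0001  0.    ]
 [-0.     -0.246   0.9693]] 316.51851402980446
top bar [0.4453 0.2641] 135 177.07597617311563 [0.0867 0.0164]
scene bar [0.4543 0.2608] 101 -4.941772806001594 [0.0961 0.0153]
top jar 0.71 [204.5 158.9] 274 [125.5328 119.2117 105.938 ]
top jar 0.69 [235.2 157.2] 285 [48.7825 61.0456 97.1965]
top jar 0.59 [192.9 124.6] 329 [76.2249 49.3891 77.8967]
top cover 0.83 [146.6 279.4] 2047 [32.8661 54.3327 99.8495]
top cover 0.67 [184.8 216.8] 2014 [120.4245 117.6013 111.1072]
top cover 0.65 [155.4 157.2] 1886 [136.8309  81.0366  89.9549]
top pot 0.69 [280.6 181.9] 2357 [105.3284 102.3908  96.2308]
scene jar 0.89 [286.1 227.9] 331 [ 24.861   58.2568 114.8187]
scene jar 0.78 [312.5 220.5] 366 [131.6831 128.0902 113.6038]
scene jar 0.76 [336.1 248.3] 333 [78.4144 36.1201 95.7658]
scene cover 0.7 [365.3 213.6] 1827 [159.7619  89.8659 108.2469]
scene cover 0.67 [311.5 166.8] 1548 [124.4619 127.1344 122.1195]
scene cover 0.64 [322.1 120.2] 1183 [ 17.5063  57.2671 121.0254]
scene pot 0.84 [232.9 212.9] 2498 [101.1153 103.3295  98.9956]
t 1.55 pos [0.1413 0.5831 0.2186] jaw 76.4 q [ 1.2476  0.1304  1.4882 -0.      1.523  -0.0854] F [1.5325 0.2216 0.156 ] open 0.0928
roll first 1.944 then offset cm (tool axes after roll) [-0.8134 63.8903 -0.1351] z axis [ 0. -0. -1.]
```

View pics/crop1.png

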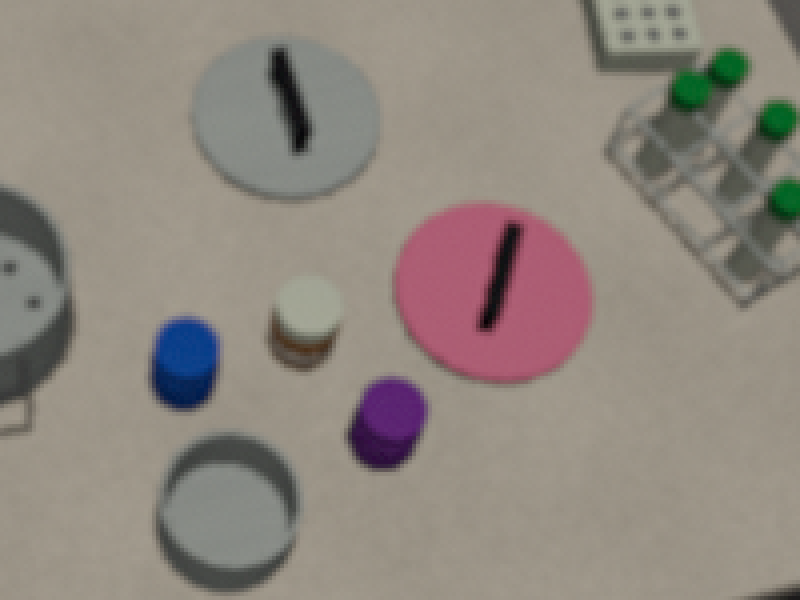

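The crop confirms both: the white-capped amber jar with its label is at crop (308,320), between the blue (185,362) and purple (388,422) ones. The plain steel cover with the black bar is at crop (287,115). I'm moving over the jar.

>>> {"name": "step_arm", "arguments": {
  "deltas": [
    {"offset": [0, 0, 0], "roll": 0.18},
    {"offset": [0, 0, 0], "roll": 0.18},
    {"offset": [0, 0, 0], "roll": 0.18},
    {"offset": [0, 0, 0], "roll": 0.18},
    {"offset": [0, 0, 0], "roll": 0.18},
    {"offset": [0, 0, 0], "roll": 0.18},
    {"offset": [0, 0, 0], "roll": 0.18},
    {"offset": [0, 0, 0], "roll": 0.18},
    {"offset": [0, 0, 0], "roll": 0.18},
    {"offset": [0, 0, 0], "roll": 0.18},
    {"offset": [0, 0, 0], "roll": 0.14}
  ],
  "fingers": 8
}}

```text
t: 2.92
tool_pos: [0.1413, 0.5831, 0.2186]
orientation: [-2.788, -1.449, -0.0]
force: [-0.4, 0.8, -0.5]
opening: 0.0802
```

>>> {"name": "step_arm", "arguments": {
  "deltas": [
    {"offset": [0, 3, 0], "roll": 0},
    {"offset": [0, 5.5, 0], "roll": 0},
    {"offset": [0, 5.5, 0], "roll": 0},
    {"offset": [0, 5.5, 0], "roll": 0},
    {"offset": [0, 5.5, 0], "roll": 0},
    {"offset": [0, 5.5, 0], "roll": 0},
    {"offset": [0, 5.5, 0], "roll": 0},
    {"offset": [0, 5.5, 0], "roll": 0},
    {"offset": [0, 5.5, 0], "roll": 0},
    {"offset": [0, 5.5, 0], "roll": 0},
    {"offset": [0, 5.5, 0], "roll": 0},
    {"offset": [-0.8, 5, 0], "roll": 0}
  ]
}}

```text
t: 4.42
tool_pos: [0.6557, 0.216, 0.2184]
orientation: [-2.784, -1.456, -0.0]
force: [-0.0, 1.0, 0.3]
opening: 0.0799
```

>>> {"name": "step_arm", "arguments": {
  "deltas": [
    {"offset": [0, 0.9, 0], "roll": 0},
    {"offset": [0, 0, 0], "roll": 0}
  ]
}}

```text
t: 4.68
tool_pos: [0.6616, 0.2119, 0.2182]
orientation: [-2.784, -1.454, 0.001]
force: [0.3, 0.1, -0.1]
opening: 0.0798
```

```bash
python3 - <<'E'
from h import *
plan([.66,.21,.22],-35)
W=cams.read_camera('wrist');save(W,'w1.png')
for d in cams.pinpoint(W,'jar'): print(d['score'],d['xy'],at_z(W,d['xy'],0))
for d in cams.silhouettes(W,'jar'): print(d['score'],d['xy'],d['mask'].sum(),W['pixels'][d['mask']].mean(0))
E
```

```text
t 4.67 pos [0.6616 0.2119 0.2182] jaw -34.8 q [0.2359 0.3888 1.1862 0.0004 1.5672 0.844 ] F [ 0.3003  0.0533 -0.0921] open 0.0798
roll first 0.003 then offset cm (tool axes after roll) [-0.246  -0.0239 -0.1774] z axis [-0.0008  0.0002 -1.    ]
0.8 [304.3, 100.3] [0.7467 0.2458 0.    ]
0.68 [307.1, 227.1] [0.6635 0.1108 0.    ]
0.59 [258.0, 173.3] [0.652  0.2053 0.    ]
0.91 [313.2, 96.7] 2819 [148.0163  74.9698 171.8847]
0.88 [308.9, 240.9] 2281 [ 37.5476  80.8606 162.6725]
0.76 [256.7, 181.0] 2409 [155.7061 151.1349 132.191 ]
```

View pics/w1.png

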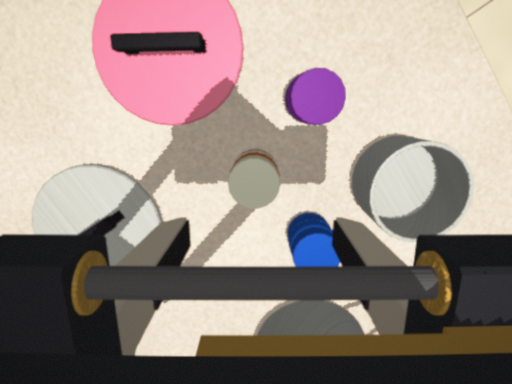

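The wrist view shows the jar's white cap as a circle near (254,182). The blue one is at (312,240) and purple at (316,96), both outside the jaw line. I'll fit the cap circle next.

```bash
python3 - <<'E'
from h import *
W=cams.read_camera('wrist');b=W['pixels'].astype(int)
sub=b[145:225,215:295];print(b[182,254],b[160,254],b[156,254],b[152,225])
# cap: radial edge (median-gradient) from approximate centre; fit circle to edge pts on plane z=.07
def fit(c0,rm=(18,34)):
    g=cv2.GaussianBlur(W['pixels'],(0,0),1).astype(float);pts=[]
    for a in np.radians(np.arange(-20,201,5)): # lower half: cap edge
        r=np.arange(rm[0],rm[1],.25);x=c0[0]+r*np.cos(a);y=c0[1]+r*np.sin(a)
        v=cv2.remap(g,x.astype(np.float32)[None],y.astype(np.float32)[None],1)[0]
        k=np.linalg.norm(np.gradient(v,axis=0),axis=1).argmax();pts.append((x[k],y[k]))
    P=np.array([at_z(W,q,.07)[:2] for q in pts])
    keep=np.ones(len(P),bool)
    for _ in range(4):
        A=np.c_[2*P,np.ones(len(P))];s=np.linalg.lstsq(A[keep],(P**2).sum(1)[keep],rcond=None)[0]
        R=np.sqrt(s[2]+s[:2]@s[:2]);e=abs(np.linalg.norm(P-s[:2],axis=1)-R);keep=e<max(.0015,np.median(e)*2)
    return s[:2],R,keep.sum(),len(P),e[keep].mean()
print(fit((254.5,182)))
for n in('top','scene'):
    p=cams.read_camera(n);d=[d for d in cams.silhouettes(p,'jar') if abs(p['pixels'][d['mask']].mean(0)-[128,124,110]).max()<12][0]
    m=d['mask']&(p['pixels'].min(2)>120);ys,xs=np.nonzero(m);print(n,len(xs),at_z(p,(xs.mean(),ys.mean()),.07))
E
```

```text
[162 161 142] [159 158 139] [126  99  73] [154 142 127]
(array([0.6507, 0.2102]), np.float64(0.026084288179286607), np.int64(41), 45, np.float64(0.00031449591395783186))Traceback (most recent call last):
  File "<stdin>", line 19, in <module>
IndexError: list index out of range
```

```bash
python3 - <<'E'
from h import *
plan([.651,.210,.039],-35)
E
```

```text
t 4.97 pos [0.6609 0.2133 0.219 ] jaw -34.7 q [0.2383 0.3869 1.1872 0.0001 1.5671 0.8436] F [-0.6353  0.5065 -0.1194] open 0.0797
roll first 0.006 then offset cm (tool axes after roll) [-0.8429 -0.6257 18.0004] z axis [ 0.0003  0.0002 -1.    ]
```

>>> {"name": "step_arm", "arguments": {
  "deltas": [
    {"offset": [-0.8, -0.6, 2], "roll": 0},
    {"offset": [0, 0, 4], "roll": 0},
    {"offset": [0, 0, 3], "roll": 0},
    {"offset": [0, 0, 0], "roll": 0},
    {"offset": [0, 0, 0], "roll": 0}
  ]
}}

```text
t: 5.6
tool_pos: [0.6527, 0.2095, 0.1304]
orientation: [2.783, 1.457, 0.003]
force: [0.3, -0.2, 1.6]
opening: 0.0801
```

```bash
python3 - <<'E'
from h import *
plan([.651,.210,.039],-35)
W=cams.read_camera('wrist')
print(proj(W,[.651,.21,.07]),proj(W,[.651,.21,.0]))
for d in cams.silhouettes(W,'jar'):
    m=d['mask'];ys,xs=np.nonzero(m);print(d['score'],d['xy'],m.sum(),W['pixels'][m].mean(0),xs.min(),xs.max(),ys.min(),ys.max(),at_z(W,d['xy'],.07))
save(W,'w2.png')
E
```

```text
t 5.6 pos [0.6527 0.2095 0.1304] jaw -34.7 q [ 0.2358  0.4078  1.3233 -0.      1.4087  0.8422] F [ 0.2555 -0.1586  1.6389] open 0.0801
roll first 0.004 then offset cm (tool axes after roll) [-0.0648 -0.1799  9.1363] z axis [ 0.0018  0.0004 -1.    ]
[259.1406 201.9577] [259.3922 181.1526]
0.97 [327.9, 300.9] 2079 [ 36.4949  77.2597 154.9375] 299 366 234 324 [0.649  0.1089 0.07  ]
0.9 [344.1, 85.3] 5660 [139.8996  67.3539 164.6913] 298 386 40 120 [0.7465 0.2452 0.07  ]
0.72 [259.1, 196.5] 4606 [156.048  151.1537 132.0682] 223 293 153 234 [0.6534 0.2135 0.07  ]
```

View pics/w2.png

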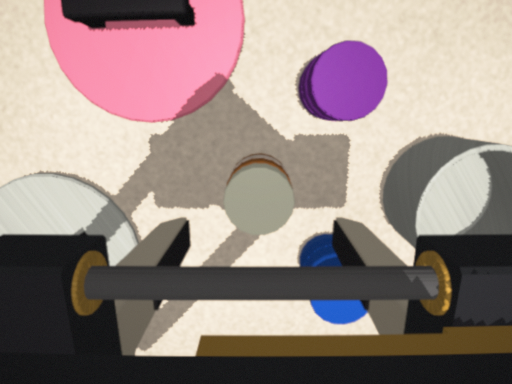

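The cap centre shows at about (259,200), against a prediction of (259,202), and it lies midway between the fingers. I'm going down and gripping.

>>> {"name": "step_arm", "arguments": {
  "deltas": [
    {"offset": [0, -0.1, 3], "roll": 0},
    {"offset": [0, 0, 3], "roll": 0},
    {"offset": [0, 0, 2], "roll": 0},
    {"offset": [0, 0, 1.1], "roll": 0},
    {"offset": [0, 0, 0], "roll": 0},
    {"offset": [0, 0, 0], "roll": 0}
  ]
}}

```text
t: 6.45
tool_pos: [0.6523, 0.2097, 0.0391]
orientation: [2.783, 1.456, 0.003]
force: [-1.0, -0.3, 0.6]
opening: 0.0799
```

>>> {"name": "step_arm", "arguments": {
  "deltas": [
    {"offset": [0, 0, 0], "roll": 0},
    {"offset": [0, 0, 0], "roll": 0},
    {"offset": [0, 0, 0], "roll": 0},
    {"offset": [0, 0, 0], "roll": 0},
    {"offset": [0, 0, 0], "roll": 0},
    {"offset": [0, 0, 0], "roll": 0}
  ],
  "fingers": 4.5,
  "grip_force": 20
}}

```text
t: 7.2
tool_pos: [0.6514, 0.2096, 0.038]
orientation: [-2.784, -1.456, -0.0]
force: [-1.9, -0.2, 5.2]
opening: 0.0551
```

>>> {"name": "step_arm", "arguments": {
  "deltas": [
    {"offset": [0, 0, -0.5], "roll": 0},
    {"offset": [0, 0, -1.5], "roll": 0},
    {"offset": [0, 0, -3], "roll": 0},
    {"offset": [0, 0, -4], "roll": 0},
    {"offset": [0, 0, -4], "roll": 0},
    {"offset": [0, 0, -2], "roll": 0},
    {"offset": [0, 0, 0], "roll": 0},
    {"offset": [0, 0, 0], "roll": 0}
  ]
}}

```text
t: 8.2
tool_pos: [0.6503, 0.2092, 0.1853]
orientation: [-2.783, -1.456, 0.005]
force: [-0.8, -0.1, -2.7]
opening: 0.0547
```

```bash
cat >> h.py <<'E'
def rim_edges(p,c,z,R,lo,hi,sel=None):
    """max-gradient points along radial lines about a horizontal circle; fits circle centre on plane z"""
    g=cv2.GaussianBlur(p['pixels'],(0,0),1).astype(float);P=[]
    for a in np.radians(np.arange(0,360,4)):
        r=np.arange(R+lo,R+hi,.0004)
        q=np.array([proj(p,[c[0]+x*np.cos(a),c[1]+x*np.sin(a),z]) for x in r],np.float32)
        v=cv2.remap(g,q[:,0][None],q[:,1][None],1)[0];k=np.linalg.norm(np.gradient(v,axis=0),axis=1).argmax()
        P.append([c[0]+r[k]*np.cos(a),c[1]+r[k]*np.sin(a)])
    P=np.array(P);keep=np.ones(len(P),bool)
    for _ in range(8):
        A=np.c_[2*P,np.ones(len(P))];s=np.linalg.lstsq(A[keep],(P**2).sum(1)[keep],rcond=None)[0]
        Rr=np.sqrt(s[2]+s[:2]@s[:2]);e=abs(np.linalg.norm(P-s[:2],axis=1)-Rr);keep=e<max(.002,np.median(e)*1.5)
    return s[:2],Rr,keep.sum(),e[keep].mean()
E
python3 - <<'E'
from h import *
for n in('top','scene'):
    p=cams.read_camera(n)
    print(n,'pot outer',rim_edges(p,(.567,-.046),.105,.08,-.012,.014))
    print(n,'pot inner',rim_edges(p,(.567,-.046),.105,.075,-.012,.004))
    print(n,'cover disc',rim_edges(p,(.445,.27),.014,.084,-.012,.012))
    for k in('pot_rim','pot_floor','pot'):
        for d in cams.pinpoint(p,k)[:1]: print(k,d['score'],at_z(p,d['xy'],{'pot_rim':.105,'pot_floor':.02,'pot':0}[k]))
plan([.565,-.047,.18],-35)
E
```

```text
top pot outer (array([ 0.5656, -0.0446]), np.float64(0.07641081795158239), np.int64(66), np.float64(0.0008250428287162008))
top pot inner (array([ 0.5658, -0.0448]), np.float64(0.07624839611852247), np.int64(69), np.float64(0.000716761587986707))
top cover disc (array([0.4369, 0.2632]), np.float64(0.08741010457258017), np.int64(58), np.float64(0.0031772881244310665))
pot_floor 0.66 [ 0.5691 -0.0445  0.02  ]
pot 0.9 [ 0.5657 -0.0443  0.    ]
scene pot outer (array([ 0.5724, -0.0476]), np.float64(0.07651799415521553), np.int64(64), np.float64(0.0008471244223938123))
scene pot inner (array([ 0.5703, -0.0472]), np.float64(0.07530744202434582), np.int64(74), np.float64(0.0007299912899563545))
scene cover disc (array([0.4494, 0.2615]), np.float64(0.08536171831303424), np.int64(56), np.float64(0.001860255956285072))
pot_rim 0.62 [ 0.5728 -0.0394  0.105 ]
pot_floor 0.89 [ 0.5725 -0.0551  0.02  ]
pot 0.74 [ 0.5614 -0.0473  0.    ]
t 8.6 pos [0.6511 0.2094 0.1871] jaw -34.8 q [0.2363 0.3718 1.264  0.     1.5065 0.8433] F [ 1.1141 -0.9553 -1.8012] open 0.0548
roll first 0.004 then offset cm (tool axes after roll) [-25.9432   7.6585   0.718 ] z axis [-0.0008 -0.0002 -1.    ]
```

>>> {"name": "step_arm", "arguments": {
  "deltas": [
    {"offset": [-1.5, 0.4, 0], "roll": 0},
    {"offset": [-3, 0.9, 0], "roll": 0},
    {"offset": [-4, 1.2, 0], "roll": 0},
    {"offset": [-4, 1.2, 0], "roll": 0},
    {"offset": [-4, 1.2, 0], "roll": 0},
    {"offset": [-4, 1.2, 0], "roll": 0},
    {"offset": [-3, 0.9, 0], "roll": 0},
    {"offset": [-2.2, 0.5, 0], "roll": 0},
    {"offset": [0, 0, 0], "roll": 0},
    {"offset": [0, 0, 0], "roll": 0}
  ]
}}

```text
t: 9.85
tool_pos: [0.5662, -0.0444, 0.1879]
orientation: [2.784, 1.455, 0.001]
force: [0.0, 0.8, -1.5]
opening: 0.0552
```

```bash
python3 - <<'E'
from h import *
plan([.567,-.046,.060],-35)
W=cams.read_camera('wrist');save(W,'w3.png')
print('inner',rim_edges(W,(.567,-.046),.105,.075,-.008,.003),'outer',rim_edges(W,(.567,-.046),.105,.080,-.003,.008))
print(proj(W,[.567,-.046,.105]))
E
```

```text
t 9.85 pos [ 0.5662 -0.0444  0.1879] jaw -34.8 q [-0.1687  0.0597  1.6197  0.0003  1.4617  0.4388] F [ 0.0267  0.812  -1.4756] open 0.0552
roll first 0.003 then offset cm (tool axes after roll) [-0.0941  0.1499 12.7871] z axis [ 0.0005  0.0002 -1.    ]
inner (array([ 0.5662, -0.049 ]), np.float64(0.07552701185664783), np.int64(55), np.float64(0.0011442457722311836)) outer (array([ 0.5672, -0.0456]), np.float64(0.07865625558018585), np.int64(62), np.float64(0.000603641360477784))
[263.273  194.4229]
```

View pics/w3.png

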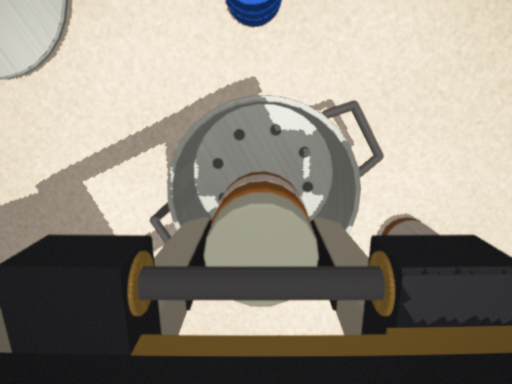

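The jar hangs upright in the gripper over the pot. The pot rim centre shows at about (265,190), with the bottle at (400,225) clear. I'm lowering it, slowly at the end.

>>> {"name": "step_arm", "arguments": {
  "deltas": [
    {"offset": [-0.1, 0.15, 2], "roll": 0},
    {"offset": [0, 0, 3], "roll": 0},
    {"offset": [0, 0, 3], "roll": 0},
    {"offset": [0, 0, 2], "roll": 0},
    {"offset": [0, 0, 1], "roll": 0},
    {"offset": [0, 0, 0.8], "roll": 0},
    {"offset": [0, 0, 0], "roll": 0},
    {"offset": [0, 0, 0], "roll": 0}
  ]
}}

```text
t: 10.9
tool_pos: [0.5677, -0.0462, 0.0706]
orientation: [2.783, 1.456, 0.002]
force: [-0.2, 0.0, -3.2]
opening: 0.0553
```

>>> {"name": "step_arm", "arguments": {
  "deltas": [
    {"offset": [0, 0, 0.2], "roll": 0},
    {"offset": [0, 0, 0.2], "roll": 0},
    {"offset": [0, 0, 0.2], "roll": 0},
    {"offset": [0, 0, 0.1], "roll": 0},
    {"offset": [0, 0, 0], "roll": 0},
    {"offset": [0, 0, 0], "roll": 0}
  ]
}}

```text
t: 11.65
tool_pos: [0.567, -0.0461, 0.0627]
orientation: [2.784, 1.456, 0.0]
force: [0.3, -0.7, -2.4]
opening: 0.0551
```

>>> {"name": "step_arm", "arguments": {
  "deltas": [
    {"offset": [0, 0, 0.1], "roll": 0},
    {"offset": [0, 0, 0.1], "roll": 0},
    {"offset": [0, 0, 0], "roll": 0},
    {"offset": [0, 0, 0], "roll": 0}
  ]
}}

```text
t: 12.15
tool_pos: [0.567, -0.0461, 0.0607]
orientation: [2.784, 1.456, 0.0]
force: [0.3, -0.7, -2.3]
opening: 0.0552
```

>>> {"name": "step_arm", "arguments": {
  "deltas": [
    {"offset": [0, 0, 0.1], "roll": 0},
    {"offset": [0, 0, 0.05], "roll": 0},
    {"offset": [0, 0, 0], "roll": 0},
    {"offset": [0, 0, 0], "roll": 0}
  ]
}}

```text
t: 12.65
tool_pos: [0.567, -0.0461, 0.0592]
orientation: [2.784, 1.456, 0.0]
force: [-0.3, 0.3, -1.5]
opening: 0.055
```

>>> {"name": "step_arm", "arguments": {
  "deltas": [
    {"offset": [0, 0, 0.05], "roll": 0},
    {"offset": [0, 0, 0.05], "roll": 0},
    {"offset": [0, 0, 0], "roll": 0},
    {"offset": [0, 0, 0], "roll": 0}
  ]
}}

```text
t: 13.15
tool_pos: [0.5669, -0.046, 0.0581]
orientation: [-2.784, -1.456, 0.0]
force: [-0.2, 0.2, -2.1]
opening: 0.0551
```

>>> {"name": "step_arm", "arguments": {
  "deltas": [
    {"offset": [0, 0, 0.05], "roll": 0},
    {"offset": [0, 0, 0], "roll": 0},
    {"offset": [0, 0, 0], "roll": 0}
  ]
}}

```text
t: 13.52
tool_pos: [0.567, -0.0461, 0.058]
orientation: [2.784, 1.456, 0.0]
force: [-2.5, -0.7, 3.2]
opening: 0.0552
```

There is contact: the vertical force went from -2 to +3 N. I'm letting go and rising straight up.

>>> {"name": "step_arm", "arguments": {
  "deltas": [
    {"offset": [0, 0, 0], "roll": 0},
    {"offset": [0, 0, 0], "roll": 0},
    {"offset": [0, 0, 0], "roll": 0},
    {"offset": [0, 0, 0], "roll": 0}
  ],
  "fingers": 7.5
}}

```text
t: 14.02
tool_pos: [0.567, -0.0461, 0.0576]
orientation: [2.784, 1.456, 0.0]
force: [0.9, -0.5, -0.1]
opening: 0.075
```

>>> {"name": "step_arm", "arguments": {
  "deltas": [
    {"offset": [0, 0, -0.5], "roll": 0},
    {"offset": [0, 0, -2], "roll": 0},
    {"offset": [0, 0, -4], "roll": 0},
    {"offset": [0, 0, -5], "roll": 0},
    {"offset": [0, 0, -5], "roll": 0},
    {"offset": [0, 0, -4], "roll": 0},
    {"offset": [0, 0, 0], "roll": 0},
    {"offset": [0, 0, 0], "roll": 0}
  ]
}}

```text
t: 15.02
tool_pos: [0.5669, -0.046, 0.2632]
orientation: [2.783, 1.456, 0.001]
force: [0.3, -0.5, -1.4]
opening: 0.075
```

```bash
python3 - <<'E'
from h import *
W=cams.read_camera('wrist');save(W,'w4.png')
print('inner',rim_edges(W,(.567,-.046),.105,.075,-.008,.003),'outer',rim_edges(W,(.567,-.046),.105,.080,-.003,.008))
print(proj(W,[.567,-.046,.105]),proj(W,[.567,-.046,.09]))
plan([.447,.264,.16],87)
E
```

```text
inner (array([ 0.5661, -0.0473]), np.float64(0.07453206261100852), np.int64(65), np.float64(0.000608601324120839)) outer (array([ 0.5675, -0.0452]), np.float64(0.07832319468981089), np.int64(70), np.float64(0.0005949884068113498))
[261.1629 174.5249] [261.1316 171.7423]
t 15.07 pos [ 0.5665 -0.046   0.2621] jaw -34.8 q [-0.1712  0.0315  1.5138 -0.      1.5973  0.4358] F [-0.0891 -0.5367 -0.2779] open 0.0753
roll first -2.125 then offset cm (tool axes after roll) [13.5405 30.3302 10.2252] z axis [-0.0011  0.0002 -1.    ]
```

View pics/w4.png

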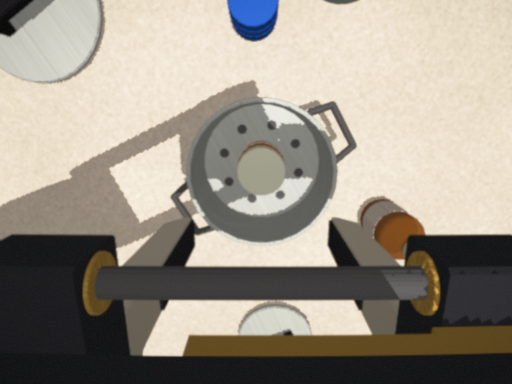

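The jar stands upright near the pot centre, cap at (261,170), and the bottle and small cover are untouched. Next is the cover.

>>> {"name": "step_arm", "arguments": {
  "deltas": [
    {"offset": [0, 0, 0], "roll": -0.18},
    {"offset": [0, 0, 0], "roll": -0.18},
    {"offset": [0, 0, 0], "roll": -0.18},
    {"offset": [0, 0, 0], "roll": -0.18},
    {"offset": [0, 0, 0], "roll": -0.18},
    {"offset": [0, 0, 0], "roll": -0.18},
    {"offset": [0, 0, 0], "roll": -0.18},
    {"offset": [0, 0, 0], "roll": -0.18},
    {"offset": [0, 0, 0], "roll": -0.18},
    {"offset": [0, 0, 0], "roll": -0.18},
    {"offset": [0, 0, 0], "roll": -0.18},
    {"offset": [0, 0, 0], "roll": -0.14}
  ]
}}

```text
t: 16.58
tool_pos: [0.566, -0.0459, 0.2607]
orientation: [-0.083, -3.137, -0.001]
force: [-0.3, -0.0, 0.6]
opening: 0.0751
```

>>> {"name": "step_arm", "arguments": {
  "deltas": [
    {"offset": [1.5, 3.3, 0.2], "roll": 0},
    {"offset": [2, 4.5, 1], "roll": 0},
    {"offset": [2, 4.5, 1], "roll": 0},
    {"offset": [2, 4.5, 1], "roll": 0},
    {"offset": [2, 4.5, 1], "roll": 0},
    {"offset": [2, 4.5, 1], "roll": 0},
    {"offset": [2, 4.5, 1], "roll": 0},
    {"offset": [0, 0, 0], "roll": 0},
    {"offset": [0, 0, 0], "roll": 0}
  ],
  "fingers": 5
}}

```text
t: 17.7
tool_pos: [0.4492, 0.2636, 0.1996]
orientation: [-0.09, -3.139, 0.002]
force: [0.5, 0.4, 0.3]
opening: 0.0498
```

```bash
python3 - <<'E'
from h import *
plan([.447,.264,.027],87)
W=cams.read_camera('wrist');save(W,'w5.png')
c=proj(W,[.447,.264,.054]);print(c)
for k,z in(('cover_grip',.046),('cover',0),('cover_seat',.008)):
    for d in cams.pinpoint(W,k)[:2]: print(k,d['score'],d['xy'],at_z(W,d['xy'],z))
print('disc',rim_edges(W,(.447,.264),.014,.084,-.006,.006))
x,y=map(int,c);w=W['pixels'][:230].max(2)<55
n,l,st,ce=cv2.connectedComponentsWithStats(w.astype(np.uint8));print(st,ce)
E
```

```text
t 17.7 pos [0.4492 0.2636 0.1996] jaw 86.7 q [ 0.4327 -0.073   1.7302 -0.0005  1.4864 -1.0811] F [0.4548 0.3798 0.3234] open 0.0498
roll first -0.005 then offset cm (tool axes after roll) [ 0.1953  0.049  17.2649] z axis [-0.0016 -0.0013 -1.    ]
[261.466 176.03 ]
cover_grip 0.75 [260.0, 170.9] [0.4432 0.2627 0.046 ]
cover 0.77 [261.1, 163.6] [0.4435 0.2638 0.    ]
cover 0.28 [29.5, 267.8] [ 0.5628 -0.0452  0.    ]
disc (array([0.4441, 0.2652]), np.float64(0.08301167932107346), np.int64(70), np.float64(0.0006490472268930441))
[[     0      0    512    230 116448]
 [   365      0     13      5     47]
 [   255    127     15     87   1215]
 [   308    221      4      9     24]
 [   210    222      5      8     26]] [[255.384  113.9161]
 [369.8936   1.4894]
 [262.0502 170.2403]
 [309.0833 226.0833]
 [212.7308 226.1538]]
```

View pics/w5.png

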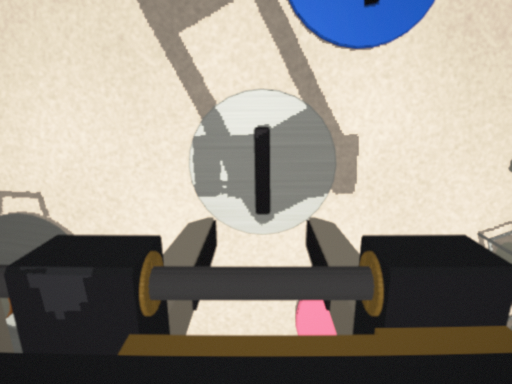

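The steel cover shows with its bar vertical from (262,127) to (263,214). The disc centre at (262,161) agrees with the detections at about (0.444,0.264). I'll get the bar angle and plan the descent.

```bash
python3 - <<'E'
from h import *
W=cams.read_camera('wrist')
w=(W['pixels'][:218].max(2)<55).astype(np.uint8);n,l,st,ce=cv2.connectedComponentsWithStats(w);k=1+st[1:,4].argmax()
ys,xs=np.nonzero(l==k);P=np.array([at_z(W,(a,b),.054)[:2] for a,b in zip(xs,ys)]);c=P.mean(0);v=np.linalg.svd(P-c)[2][0]
pr=(P-c)@v;print(c,np.degrees(np.arctan2(v[1],v[0])),np.ptp(pr),c+v*(pr.max()+pr.min())/2)
plan([.4437,.264,.027],87)
E
```

```text
[0.4413 0.2649] -2.7374528586860696 0.0869621579614081 [0.4424 0.2648]
t 17.95 pos [0.4503 0.2633 0.2008] jaw 86.6 q [ 0.4309 -0.074   1.7289 -0.0001  1.4864 -1.0804] F [-0.3027 -0.0926  0.7567] open 0.0499
roll first -0.007 then offset cm (tool axes after roll) [ 0.6675  0.038  17.383 ] z axis [ 0.0003 -0.     -1.    ]
```

>>> {"name": "step_arm", "arguments": {
  "deltas": [
    {"offset": [0.6, 0.1, 3], "roll": -0.01},
    {"offset": [0, 0, 4], "roll": 0},
    {"offset": [0, 0, 4], "roll": 0},
    {"offset": [0, 0, 3], "roll": 0},
    {"offset": [0, 0, 2], "roll": 0},
    {"offset": [0, 0, 0.8], "roll": 0},
    {"offset": [0, 0, 0.4], "roll": 0},
    {"offset": [0, 0, 0], "roll": 0},
    {"offset": [0, 0, 0], "roll": 0}
  ]
}}

```text
t: 19.08
tool_pos: [0.4445, 0.2659, 0.0296]
orientation: [0.075, 3.139, 0.001]
force: [0.1, 0.8, 0.2]
opening: 0.0503
```

>>> {"name": "step_arm", "arguments": {
  "deltas": [
    {"offset": [0, 0, 0], "roll": 0},
    {"offset": [0, 0, 0], "roll": 0},
    {"offset": [0, 0, 0], "roll": 0},
    {"offset": [0, 0, 0], "roll": 0},
    {"offset": [0, 0, 0], "roll": 0},
    {"offset": [0, 0, 0], "roll": 0}
  ],
  "fingers": 1,
  "grip_force": 35
}}

```text
t: 19.82
tool_pos: [0.4437, 0.2655, 0.0286]
orientation: [-0.075, -3.141, 0.0]
force: [-0.9, -0.8, 0.6]
opening: 0.0159
```

>>> {"name": "step_arm", "arguments": {
  "deltas": [
    {"offset": [0, 0, -0.3], "roll": 0},
    {"offset": [0, 0, -1], "roll": 0},
    {"offset": [0, 0, -2], "roll": 0},
    {"offset": [0, 0, -3], "roll": 0},
    {"offset": [0, 0, -4], "roll": 0},
    {"offset": [0, 0, -4], "roll": 0},
    {"offset": [0, 0, -4], "roll": 0},
    {"offset": [0, 0, -2], "roll": 0},
    {"offset": [0, 0, 0], "roll": 0},
    {"offset": [0, 0, 0], "roll": 0}
  ]
}}

```text
t: 21.08
tool_pos: [0.4429, 0.2652, 0.2296]
orientation: [-0.075, -3.138, 0.002]
force: [0.3, -0.7, -3.3]
opening: 0.0159
```

```bash
python3 - <<'E'
from h import *
plan([.567,-.0463,.22],87)
W=cams.read_camera('wrist');save(W,'w6.png')
s=robot.read_state();z=s['tool_pos'][2]-.027+.014;print(z,'disc',rim_edges(W,(s['tool_pos'][0],s['tool_pos'][1]),z,.084,-.006,.006),s['wrist_torque'])
E
```

```text
t 21.07 pos [0.4429 0.2652 0.2296] jaw 87.3 q [ 0.4401 -0.0991  1.7001 -0.      1.5434 -1.0829] F [ 0.3481 -0.6778 -3.2824] open 0.0159
roll first 0.005 then offset cm (tool axes after roll) [-14.0242 -30.4535   0.9677] z axis [-0.0026 -0.0012 -1.    ]
0.2162717456066378 disc (array([0.4421, 0.2651]), np.float64(0.08222182502925514), np.int64(55), np.float64(0.0005975841331392859)) [ 0.0462 -0.0257  0.034 ]
```

View pics/w6.png

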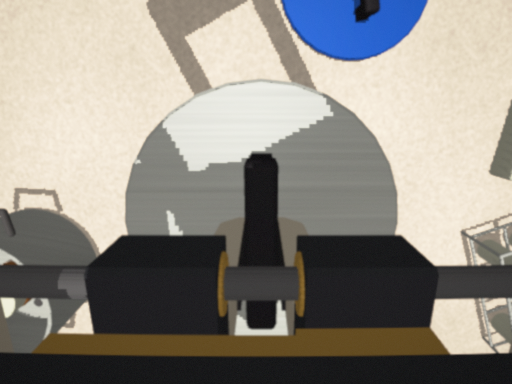

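The cover is gripped mid-bar (opening 15.9 mm, bar 16) and hangs level, with its disc centred around (262,205). I'm carrying it over the pot.

>>> {"name": "step_arm", "arguments": {
  "deltas": [
    {"offset": [-0.6, -1.3, 0], "roll": 0},
    {"offset": [-1.2, -2.6, 0], "roll": 0},
    {"offset": [-1.8, -3.8, 0], "roll": 0},
    {"offset": [-1.8, -3.8, 0], "roll": 0},
    {"offset": [-1.8, -3.8, 0], "roll": 0},
    {"offset": [-1.8, -3.8, 0], "roll": 0},
    {"offset": [-1.8, -3.8, 0], "roll": 0},
    {"offset": [-1.6, -3.8, 0], "roll": 0},
    {"offset": [-1, -2.4, 0], "roll": 0},
    {"offset": [-0.6, -1.3, 0], "roll": 0},
    {"offset": [0, 0, 0], "roll": 0},
    {"offset": [0, 0, 0], "roll": 0}
  ]
}}

```text
t: 22.62
tool_pos: [0.5687, -0.044, 0.2314]
orientation: [-0.074, -3.14, -0.001]
force: [0.0, -0.1, -3.3]
opening: 0.0155
```

```bash
python3 - <<'E'
from h import *
plan([.567,-.0463,.145],87)
W=cams.read_camera('wrist');s=robot.read_state();z=s['tool_pos'][2]-.0286+.014
print('disc held',rim_edges(W,s['tool_pos'][:2],z,.084,-.006,.006))
for n in('top','scene'):
    p=cams.read_camera(n);s=robot.read_state()
    print(n,'disc held',rim_edges(p,s['tool_pos'][:2],z,.084,-.008,.008))
E
```

```text
t 22.62 pos [ 0.5687 -0.044   0.2314] jaw 87.3 q [-0.1673  0.0462  1.5542  0.0004  1.5418 -1.6909] F [ 0.0182 -0.0761 -3.2506] open 0.0155
roll first 0.005 then offset cm (tool axes after roll) [ 0.1567 -0.2453  8.6371] z axis [-0.0006  0.0005 -1.    ]
disc held (array([ 0.5672, -0.0442]), np.float64(0.0821194086199285), np.int64(59), np.float64(0.0006350039521008506))
top disc held (array([ 0.5683, -0.0391]), np.float64(0.08424785366277697), np.int64(63), np.float64(0.0026264802593308654))
scene disc held (array([ 0.5693, -0.0411]), np.float64(0.08657912370674432), np.int64(56), np.float64(0.0010939578490404334))
```

>>> {"name": "step_arm", "arguments": {
  "deltas": [
    {"offset": [0.15, -0.2, 2], "roll": 0},
    {"offset": [0, 0, 3], "roll": 0},
    {"offset": [0, 0, 2], "roll": 0},
    {"offset": [0, 0, 1], "roll": 0},
    {"offset": [0, 0, 0.6], "roll": 0},
    {"offset": [0, 0, 0], "roll": 0},
    {"offset": [0, 0, 0], "roll": 0}
  ]
}}

```text
t: 23.65
tool_pos: [0.5682, -0.0468, 0.1467]
orientation: [0.075, 3.139, -0.0]
force: [0.3, -1.1, -3.3]
opening: 0.0154
```

```bash
python3 - <<'E'
from h import *
plan([.567,-.0463,.1256],87)
S=cams.read_camera('scene')
a=cv2.resize(S['pixels'][160:260,175:305],(780,600),interpolation=3);save(a,'s2.png')
E
```

```text
t 23.65 pos [ 0.5682 -0.0468  0.1467] jaw 87.3 q [-0.1721  0.093   1.6612 -0.0001  1.3858 -1.6951] F [ 0.3115 -1.0559 -3.2559] open 0.0154
roll first 0.005 then offset cm (tool axes after roll) [0.1219 0.0469 2.1078] z axis [ 0.0016 -0.0003 -1.    ]
```

View pics/s2.png

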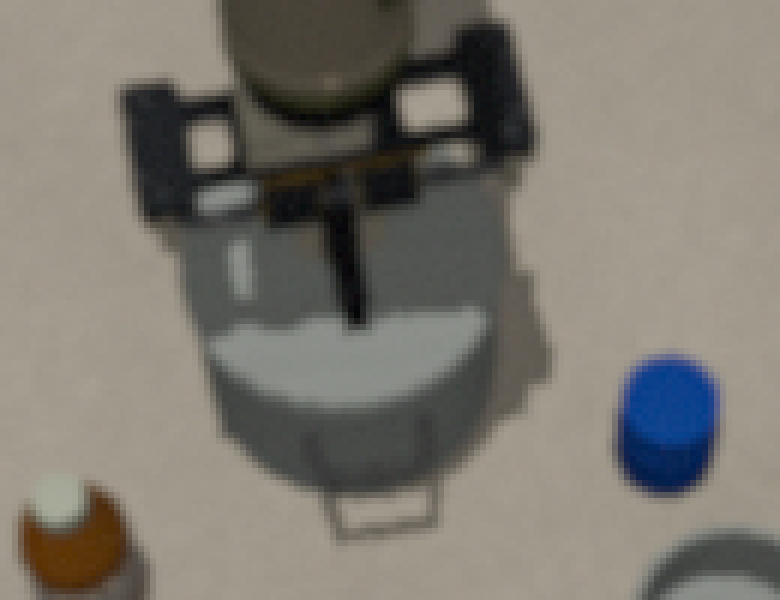

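The cover hovers over the pot with its disc overhang even on both sides: left edge at about 200, right about 495, against pot walls at 220 and 490 lower down. I'm lowering in small steps and watching the force.

>>> {"name": "step_arm", "arguments": {
  "deltas": [
    {"offset": [0.1, 0.05, 0.3], "roll": 0},
    {"offset": [0, 0, 0.2], "roll": 0},
    {"offset": [0, 0, 0.2], "roll": 0},
    {"offset": [0, 0, 0.2], "roll": 0},
    {"offset": [0, 0, 0], "roll": 0},
    {"offset": [0, 0, 0], "roll": 0}
  ]
}}

```text
t: 24.45
tool_pos: [0.5665, -0.0462, 0.1367]
orientation: [0.075, 3.141, -0.0]
force: [-0.7, 0.8, -3.5]
opening: 0.0158
```

>>> {"name": "step_arm", "arguments": {
  "deltas": [
    {"offset": [0, 0, 0.1], "roll": 0},
    {"offset": [0, 0, 0.1], "roll": 0},
    {"offset": [0, 0, 0.1], "roll": 0},
    {"offset": [0, 0, 0.1], "roll": 0},
    {"offset": [0, 0, 0], "roll": 0}
  ]
}}

```text
t: 25.08
tool_pos: [0.5664, -0.0461, 0.1325]
orientation: [-0.075, -3.141, -0.0]
force: [0.8, -0.3, -2.5]
opening: 0.0156
```

>>> {"name": "step_arm", "arguments": {
  "deltas": [
    {"offset": [0, 0, 0.1], "roll": 0},
    {"offset": [0, 0, 0.1], "roll": 0},
    {"offset": [0, 0, 0], "roll": 0},
    {"offset": [0, 0, 0], "roll": 0}
  ]
}}

```text
t: 25.58
tool_pos: [0.5665, -0.0461, 0.1306]
orientation: [0.075, 3.141, 0.0]
force: [-0.6, -0.3, -2.4]
opening: 0.0158
```

>>> {"name": "step_arm", "arguments": {
  "deltas": [
    {"offset": [0, 0, 0.1], "roll": 0},
    {"offset": [0, 0, 0.1], "roll": 0},
    {"offset": [0, 0, 0.1], "roll": 0},
    {"offset": [0, 0, 0], "roll": 0},
    {"offset": [0, 0, 0], "roll": 0}
  ]
}}

```text
t: 26.2
tool_pos: [0.5665, -0.0462, 0.1276]
orientation: [-0.075, -3.141, 0.0]
force: [-0.1, -0.6, -3.4]
opening: 0.0154
```

The plug is 6 mm into the mouth with no resistance. These are the last 2 mm.

>>> {"name": "step_arm", "arguments": {
  "deltas": [
    {"offset": [0, 0, 0.05], "roll": 0},
    {"offset": [0, 0, 0.05], "roll": 0},
    {"offset": [0, 0, 0.05], "roll": 0},
    {"offset": [0, 0, 0], "roll": 0},
    {"offset": [0, 0, 0], "roll": 0}
  ]
}}

```text
t: 26.82
tool_pos: [0.5665, -0.0462, 0.1261]
orientation: [-0.075, -3.141, 0.0]
force: [1.1, -0.3, -3.0]
opening: 0.0158
```

>>> {"name": "step_arm", "arguments": {
  "deltas": [
    {"offset": [0, 0, 0.05], "roll": 0},
    {"offset": [0, 0, 0], "roll": 0},
    {"offset": [0, 0, 0], "roll": 0}
  ]
}}

```text
t: 27.2
tool_pos: [0.5666, -0.0462, 0.1257]
orientation: [0.075, 3.141, -0.0]
force: [0.5, 0.2, -3.1]
opening: 0.0157
```

>>> {"name": "step_arm", "arguments": {
  "deltas": [
    {"offset": [0, 0, 0.05], "roll": 0},
    {"offset": [0, 0, 0], "roll": 0},
    {"offset": [0, 0, 0], "roll": 0}
  ]
}}

```text
t: 27.58
tool_pos: [0.5666, -0.0461, 0.1256]
orientation: [0.075, 3.14, -0.0]
force: [-3.4, 1.1, 4.8]
opening: 0.0158
```

>>> {"name": "step_arm", "arguments": {
  "deltas": [
    {"offset": [0, 0, 0.05], "roll": 0},
    {"offset": [0, 0, 0], "roll": 0},
    {"offset": [0, 0, 0], "roll": 0}
  ]
}}

```text
t: 27.95
tool_pos: [0.5666, -0.0462, 0.1256]
orientation: [0.075, 3.14, -0.0]
force: [-7.0, 2.0, 8.4]
opening: 0.0155
```

It is seated: contact came exactly at the predicted TCP height of 0.1256. I'll back off the last 0.5 mm, release and retreat.

>>> {"name": "step_arm", "arguments": {
  "deltas": [
    {"offset": [0, 0, -0.05], "roll": 0},
    {"offset": [0, 0, 0], "roll": 0}
  ]
}}

```text
t: 28.2
tool_pos: [0.5666, -0.0462, 0.1257]
orientation: [0.075, 3.14, -0.0]
force: [-5.3, 1.0, 6.4]
opening: 0.0161
```

>>> {"name": "step_arm", "arguments": {
  "deltas": [
    {"offset": [0, 0, 0], "roll": 0},
    {"offset": [0, 0, 0], "roll": 0},
    {"offset": [0, 0, 0], "roll": 0},
    {"offset": [0, 0, 0], "roll": 0}
  ],
  "fingers": 4
}}

```text
t: 28.7
tool_pos: [0.5665, -0.0461, 0.125]
orientation: [-0.075, -3.141, -0.0]
force: [0.9, 0.2, -0.5]
opening: 0.0402
```

>>> {"name": "step_arm", "arguments": {
  "deltas": [
    {"offset": [0, 0, -0.5], "roll": 0},
    {"offset": [0, 0, -2], "roll": 0},
    {"offset": [0, 0, -4], "roll": 0},
    {"offset": [0, 0, -5], "roll": 0},
    {"offset": [2, 0, -4], "roll": 0},
    {"offset": [5, 0, 0], "roll": 0},
    {"offset": [5, 0, 0], "roll": 0},
    {"offset": [3, 0, 0], "roll": 0},
    {"offset": [0, 0, 0], "roll": 0},
    {"offset": [0, 0, 0], "roll": 0}
  ]
}}

```text
t: 29.95
tool_pos: [0.4174, -0.0391, 0.2815]
orientation: [0.075, 3.138, -0.001]
force: [0.7, -0.3, -0.1]
opening: 0.0399
```

```bash
python3 - <<'E'
from h import *
plan([.567,-.0463,.22],87)
S=cams.read_camera('scene');W=cams.read_camera('wrist');T=cams.read_camera('top')
for n,p in(('scene',S),('wrist',W),('top',T)):
    print(n,'seated disc @.111',rim_edges(p,(.567,-.046),.111,.084,-.008,.008))
for k,z in(('bottle',0),('small_pot',0),('small_cover',0)):
    for n,p in(('top',T),('scene',S)):
        for d in cams.pinpoint(p,k)[:1]: print(k,n,d['score'],d['xy'],at_z(p,d['xy'],z))
a=cv2.resize(S['pixels'][150:290,130:316],(797,600),interpolation=3);save(a,'s3.png')
E
```

```text
t 29.95 pos [ 0.4174 -0.0391  0.2815] jaw 87.3 q [-0.2159 -0.394   1.8539  0.0001  1.6792 -1.7388] F [ 0.7172 -0.2743 -0.1036] open 0.0399
roll first 0.004 then offset cm (tool axes after roll) [-14.9649   0.0649   6.1856] z axis [ 0.0025 -0.0004 -1.    ]
scene seated disc @.111 (array([ 0.5688, -0.0471]), np.float64(0.08391643798529728), np.int64(71), np.float64(0.0007773950926220724))
wrist seated disc @.111 (array([ 0.5703, -0.0446]), np.float64(0.08787538634601777), np.int64(54), np.float64(0.0013062197746790652))
top seated disc @.111 (array([ 0.571 , -0.0461]), np.float64(0.08473520107087817), np.int64(55), np.float64(0.0009783380850980044))
bottle top 0.9 [329.6, 160.8] [ 0.6588 -0.2189  0.    ]
bottle scene 0.83 [188.8, 256.7] [ 0.6573 -0.2139  0.    ]
small_pot top 0.83 [238.8, 120.1] [0.7957 0.0984 0.    ]
small_pot scene 0.71 [294.6, 270.0] [0.7853 0.0999 0.    ]
small_cover top 0.73 [350.8, 231.7] [ 0.4158 -0.2903  0.    ]
small_cover scene 0.72 [155.6, 198.1] [ 0.4194 -0.2856  0.    ]
```

View pics/s3.png

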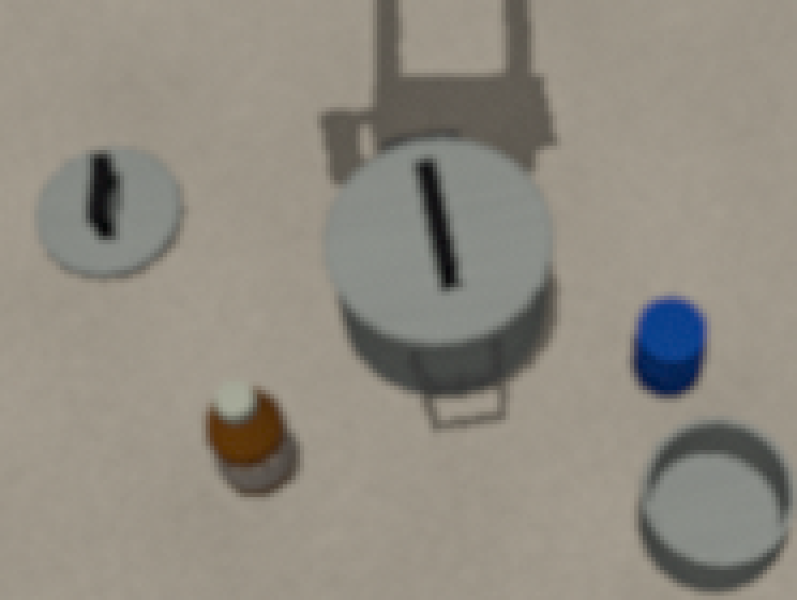

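The cover sits level on the pot: its disc is centred at about (440,240) with an even overhang and the handle up. The bottle (245,430), small pot (715,505) and small cover (108,212) are standing as before. I'm handing the job in.

```bash
python3 -c "
from h import *
print(robot.close_job(), robot.read_state()['t'])"
```

```text
the job is handed in; nothing more can be done
the job is handed in; nothing more can be done
```

The job is done and handed in at about 30 s of the 72 s allowed. The amber jar stands upright near the centre of the big pot's floor, and the big steel cover is on the rim with its handle up. I gripped the jar by its cap and lowered it until light contact (about 3 N), then released it. I lowered the cover slowly by its bar until it met the rim (8 N at most), then released it.

**Last checks:**
- **Cover seating:** contact came at a tool height of 0.1256 m, exactly where a fully seated cover should be. In the scene view the fitted disc is 83.9 mm in radius against a nominal 84, so it looks level.
- **Cover position:** the camera fits put it within about 5 mm of the pot centre I had measured. The wrist-camera fit was poor, giving a radius of 87.9 mm, so I gave it little weight.
- **Jar and pot:** the jar was upright in the last view before the cover went on. I did not see the pot move.
- **Bystanders:** the bottle, small pot and small cover look undisturbed in the last picture. The network's position for the small cover differed by about 1 to 2 cm from its first reading. The arm never went near it, so I took that as detector noise.

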